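# Switch on the grinder under its guard

## Task

Switch the grinder on at the box whose toggle sits under a hinged metal guard: with a fingertip under the guard's front tongue lift the guard and hold it back, push the toggle beneath over to its far side, then draw the finger out and let the guard drop fully shut over the switched toggle. Push gently with the fingertips or the outside of the fingers only, pinch and lift nothing, and leave the bare toggle on the other box and the things standing about (shaker, cup, tamper) as they are.

Things in the scene. Friction and masses are not known exactly. Their poses are not given: they have to be found in the camera images.
- grinder_box: grey switch box with the guarded toggle, fixed, 95 deep (x) x 116 wide (y) x 70 mm high. Origin at worktop level under the toggle's pivot; z up, +x front to back (roughly away from the robot). Front face at x = -19 mm, back +76, cable gland behind. Guard hinge along y at x = +16 mm, 92 mm over the worktop. Fingers tilted 30 to 45 degrees, tips forward in +x, get under the tongue
- guard (a joint): dark steel guard on its hinge at the back, rad: 0 shut, grows as its front rises, stop 1.4. Falls shut when let go; under 1 N at the tongue lifts it. Shut, it is a hood 64 mm wide, roof top 97.5 mm over the worktop, front wall at x = -15 mm of the box down to 77 mm over the worktop, side cheeks 14 mm deep (58 apart inside); a flat tongue juts forward from the wall's foot
- tongue_edge (a point): middle of the underside of the tongue's rolled front edge, tongue 64 mm wide; moves with the guard. Shut: at x = -34 mm of the box, 75.5 mm over the worktop, so 15 mm in front of the box's front face with free space beneath down to the worktop. 53 mm from the hinge axis
- power_toggle (a joint): angle of the toggle under the guard, rad: 0 off, leaning to the front (-x of the box), 0.84 on, leaning to the back (+x). Upright at 0.42; snaps over to either side past the middle; about 1 N at its tip moves it. Its pivot is 72 mm over the worktop
- power_toggle_tip (a point): centre of the 9 mm ball at the tip of the toggle under the guard; off: 7 mm in front of the pivot (-x) and 87 mm over the worktop; on: 7 mm behind it
- lamp_box: the other switch box, same size and make, with a bare toggle and no guard; fixed; origin and axes as for the grinder box. To be left alone
- lamp_toggle (a joint): angle of the bare toggle on the other box, rad: 0 as it starts; must stay so
- shaker: powder shaker, 65 mm across, 103 mm tall, standing loose; origin at the centre of its underside. Leave standing
- cup: wide white cup, 93 x 120 x 59 mm with handle, loose; origin at the centre of its underside. Leave standing
- tamper: tamper with a dark handle, 58 mm across, 93 mm tall, loose; origin at the centre of its underside. Leave standing
There are look-alikes about, which are no part of the job. Leave any yellow look-alike of the grinder_box alone.

How it is judged:
By the outcome, as a careful person would: the job done as asked, in the order asked, and still so for the second after the job is handed in, with the robot touching nothing.
It also fails if it takes over 35 s, if anything falls off the work surface, if the arm or the gripper's body presses on something with over 40 N, if the wrist force passes 120 N, or if a joint passes its speed limit or range.

## Robot

A 6-joint arm with a two-finger parallel gripper is mounted at the origin on a cart in front of the work surface, level with it; the furniture and walls round the work are solid. World frame = base frame: x ahead of the robot, y to its left, z up, the work surface at z = 0. Lengths are in m, angles in rad, forces in N, time in s.
With the tool pointing down it reaches from about 0.35 to 0.875 m from the base axis. Payload 4.2 kg.
Tool frame: the origin (TCP) lies between the finger pads; the fingertips stand 8 mm ahead of it and the grasp point (between the pads) lies 11 mm behind it (ctrl.tip_reach is the distance from the TCP to the fingertips, in m); z points along the fingers, y is the direction in which the jaws open and shut (so a half turn about z gives the same grasp; the last joint's range is limited). The gripper opens to 87 mm and grips with 3 to 60 N. Pads are 19 mm wide; open, the fingers measure 117 mm over their backs; the gripper's body (75 mm by 190 mm) begins 51 mm behind the grasp point.
Start: joints at [-0.934, 0.385, 0.008, 0, -1.194, -0.259], TCP at [0.231, -0.581, 0.231] pointing down, gripper open.
Joint ranges: [-3.14, 3.14], [-1.21, 2.06], [-1.07, 1.41], [-3.16, 2.05], [-2.99, -0.16], [-3.1, 3.1]. Speed limits (rad/s): [2.79, 2.79, 3.14, 3.14, 3.14, 3.14].

## Interface

Orientations are given as a 3x3 rotation matrix whose columns are the frame's x, y, z axes.
In Python, from station import ctrl gives the robot as it stands. The module is installed in compiled form; this text tells all that it offers.
- The arm moves only by the tool send_rows, never from a script. Its argument "moves" is a list of rows, each a list of 3 entries, a list of its own where there are three numbers: the turn, a rotation vector about the tool's x, y, z in units of 6 degrees (1.0 is 6 degrees), then the shift along the tool's x, y, z in units of 30 mm (1.0 is 30 mm), then the opening, from 0 (shut) to 1 (fully open). In form: [[[ax, ay, az], [tx, ty, tz], fingers], ...]. A call has exactly 10 rows; each row is the pose to reach, as a shift and turn from the pose measured when the call began, along the tool's axes at that moment; what a row does not reach only later rows make up. A row lasts 1/12 s, in which the tool goes at most 41.7 mm and 7.16 degrees, less where a joint would pass 70% of its speed; a pose out of reach is approached as far as the arm can. A call with a gripper value outside its range is refused whole. The fingers move at their own pace and stop on an object; "grip_force" is the grip in N (left out, the last holds). Time passes only in rows, so rows that repeat a pose let the fingers close, or fill a call up. It gives the time, the measured TCP pose, the force and the opening at its end, in the units of the state.
- ctrl.state(): the state, without advancing time (a new reading comes with each control period).
- ctrl.read_camera(name): name is "scene" or "top" or "wrist"; returns a dict with "color" (480x640x3 uint8, red, green, blue), "vertical_fov" (degrees; the focal length in pixels is half the picture's height over the tangent of half this angle, whatever the lens; pixels are square), "cx", "cy" (the principal point, pixels), "xyz" and "rotation" of the camera in the world. Camera axes: x right, y up, looking along -z (the intrinsics and any distortion apply to the point x, -y, -z); pixel columns grow to the right and rows downward; lengths in m; the calibration is good to about 2 mm. A picture is of the moment at which its call begins. There is no depth.
- ctrl.close_job(): hands the job in, once; it reports no verdict.
The state is a dict: "clock": time; "joint_positions": joint angles; "qd": joint speeds; "effort": joint torques, N m; "position": TCP position; "tcp_rot": TCP orientation; "force": force on the tool from outside, world axes, zero at the start; "ft_torque": the same for the moment, N m; "finger_gap": opening from 0.0 (shut) to 1.0 (fully open).
Only numpy, scipy, OpenCV 4.12 (cv2) and the standard library are available. Lean on these libraries where they do the work, as an engineer would, in place of code of your own. Each camera call takes 0.05 s, during which the arm holds its last target.

## Working session

There is one attempt and no reset: what is moved stays moved. The work goes in short steps, Python scripts to look and compute and a tool call to move; the robot and the scene stay as the last step left them, time stands still between calls to the robot, and variables do not carry over. Pictures are saved under pics/ and viewed, and the job is handed in when it is done.

Besides the shell and the picture viewer there is one more tool, called after "Request:" in YAML: its name, and indented under it one key for each argument. send_rows: Moves the arm, as the interface text tells. Its arguments: {"type":"object","properties":{"moves":{"type":"array","items":{"type":"array"}},"grip_force":{"type":"number"}},"required":["moves"]}

```bash
mkdir -p pics; python3 - <<'E'
from station import ctrl
import cv2
s=ctrl.state()
print({k:s[k] for k in('clock','position','tcp_rot','force','finger_gap')})
for n in('scene','top','wrist'):
    c=ctrl.read_camera(n); cv2.imwrite(f'pics/{n}0.png',c['color'][:,:,::-1])
    print(n,{k:v for k,v in c.items() if k!='color'})
E
```

```text
{'clock': 0.0, 'position': array([ 0.23032391, -0.58038126,  0.22947289]), 'tcp_rot': array([[-9.29558210e-01, -3.68674295e-01, -8.93473798e-04],
       [-3.68675366e-01,  9.29556060e-01,  2.00121888e-03],
       [ 9.27360217e-05,  2.18965122e-03, -9.99997598e-01]]), 'force': array([-0.08265821,  0.19000361, -0.2219112 ]), 'finger_gap': 1.0005026763118767}
scene {'vertical_fov': 45.827990450257296, 'cx': 313.1936774479218, 'cy': 243.98429892420558, 'xyz': array([-0.04225203,  0.90957629,  1.0162216 ]), 'rotation': array([[-0.85866242,  0.31556698, -0.40387662],
       [-0.51227866, -0.55363419,  0.65655142],
       [-0.01641396,  0.7706534 ,  0.6370431 ]])}
top {'vertical_fov': 50.89928922234386, 'cx': 318.6535791503082, 'cy': 235.7664711245477, 'xyz': array([ 0.47038067, -0.07793702,  1.3006994 ]), 'rotation': array([[-1.76388184e-02,  9.96248564e-01, -8.47211347e-02],
       [-9.99844316e-01, -1.76147169e-02,  1.03204357e-03],
       [-4.64166879e-04,  8.47261490e-02,  9.96404167e-01]])}
wrist {'vertical_fov': 66.9878762805076, 'cx': 321.42740554635105, 'cy': 230.18755819229133, 'xyz': array([ 0.15775724, -0.61028485,  0.38318463]), 'rotation': array([[-0.36793328, -0.89082084, -0.26657709],
       [ 0.92985128, -0.35208567, -0.1068283 ],
       [ 0.0013069 , -0.28718273,  0.95787493]])}
```

View pics/scene0.png

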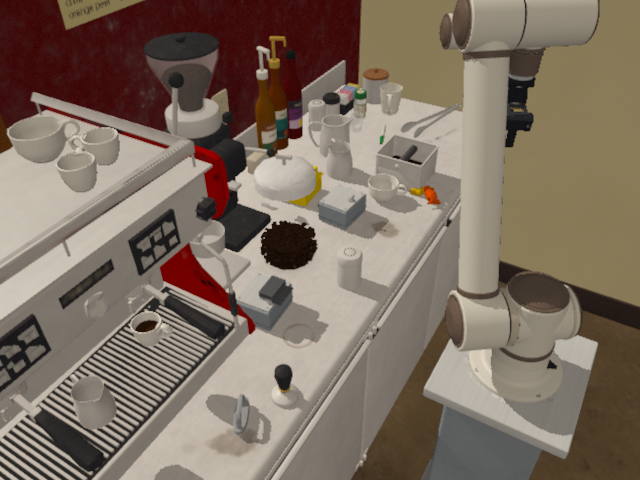

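View pics/top0.png

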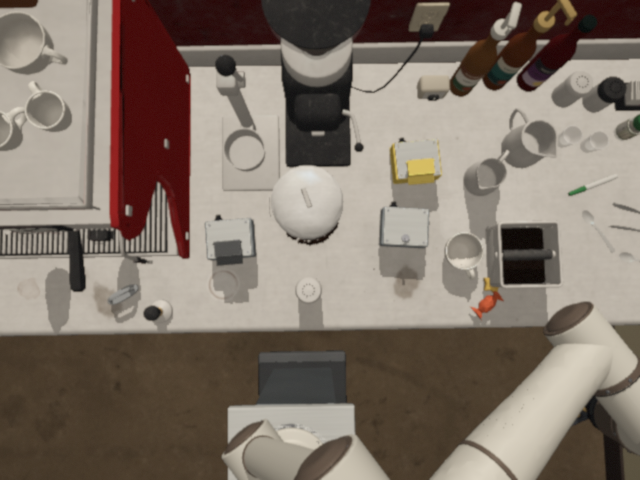

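View pics/wrist0.png

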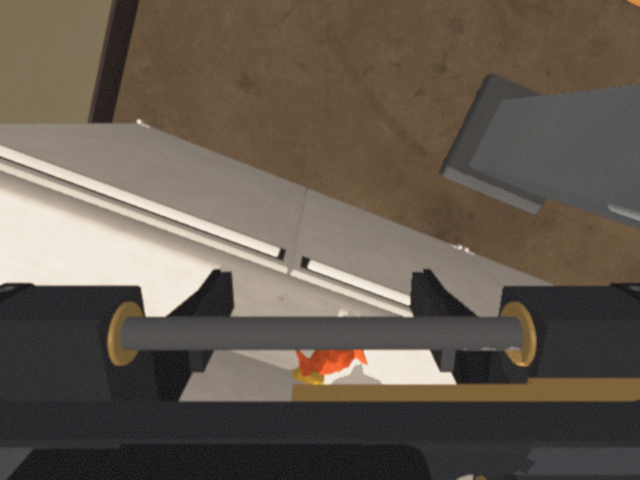

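Candidates in the top view: a grey box with a dark guard at (230,240), a grey box with a bare toggle at (404,227), and a yellow striped guarded one at (416,162). The first fits the grinder_box. I'll confirm it in an enlarged crop.

```bash
cat > h.py <<'E'
import numpy as np, cv2
from station import ctrl
def K(c):
    f=240/np.tan(np.radians(c['vertical_fov'])/2); return f
def ray(c,u,v):
    f=K(c); d=np.array([(u-c['cx'])/f,-(v-c['cy'])/f,-1.]); return c['rotation']@d
def plane(c,u,v,z):
    d=ray(c,u,v); o=c['xyz']; return o+d*(z-o[2])/d[2]
def proj(c,p):
    q=c['rotation'].T@(np.asarray(p)-c['xyz']); f=K(c); return np.array([c['cx']+f*q[0]/-q[2], c['cy']-f*q[1]/-q[2]])
def crop(img,u0,v0,u1,v1,k,name):
    cv2.imwrite(name,cv2.resize(img[v0:v1,u0:u1,::-1],None,fx=k,fy=k,interpolation=cv2.INTER_CUBIC))
E
python3 - <<'E'
from h import *
t=ctrl.read_camera('top'); s=ctrl.read_camera('scene')
a=cv2.resize(t['color'][205:275,190:270],None,fx=5,fy=5,interpolation=cv2.INTER_CUBIC)
b=cv2.resize(s['color'][265:335,225:305],None,fx=5,fy=5,interpolation=cv2.INTER_CUBIC)
cv2.imwrite('pics/crop1.png',np.hstack([a,b])[:,:,::-1])
E
```

```text
(no output)
```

View pics/crop1.png

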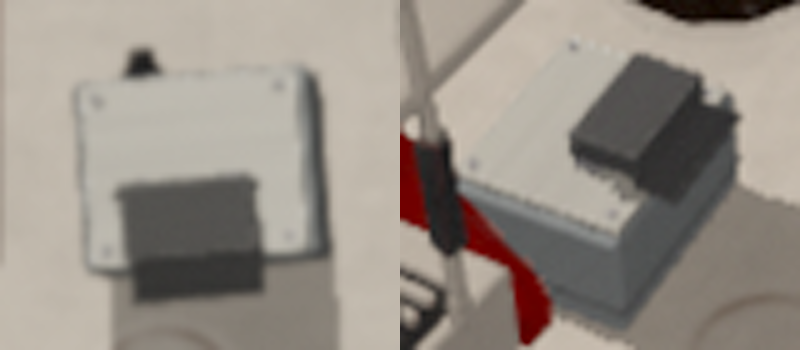

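The crop shows it: grey box with a dark hinged hood and a tongue at the front (top view crop 118-263, 178-300), so this is the grinder_box. Next I measure it.

```bash
python3 - <<'E'
from h import *
t=ctrl.read_camera('top'); s=ctrl.read_camera('scene')
g=lambda u,v:(190+u/5-0.4,205+v/5-0.4)
P=lambda u,v,z:plane(t,*g(u,v),z)
FL,FR=P(135,300,.0765),P(263,290,.0765); BL,BR=P(118,187,.0975),P(256,178,.0975)
print('tongue',FL,FR,np.linalg.norm(FL-FR)); print('roofback',BL,BR,np.linalg.norm(BL-BR))
c=[P(*q,.07) for q in((78,85),(304,68),(318,255),(90,270))]
for a in c: print('box',a)
print([np.linalg.norm(c[i]-c[(i+1)%4]) for i in range(4)])
for n,d in(('tongue',FR-FL),('roof',BR-BL),('boxb',c[1]-c[0]),('boxf',c[2]-c[3])):
    # +y of box is from R to L
    yv=-d; print(n,'yaw',np.degrees(np.arctan2(-yv[0],yv[1])))
# surrounding things, plane z=0
for n,u,v,z in(('shaker',308,290,.10),('tamperhandle',153,313,.09),('steam?',125,294,.03),('ring',224,285,0),('knob',246,149,.0),('dome',307,203,.1),('counteredgeL',230,331,0),('redR',188,250,.1),('drip',160,258,.1)):
    print(n,plane(t,u,v,z))
E
python3 - <<'E'
from h import *
t=ctrl.read_camera('top');s=ctrl.read_camera('scene')
a=cv2.resize(t['color'][190:340,60:340],None,fx=2.8,fy=2.8,interpolation=cv2.INTER_CUBIC)
cv2.imwrite('pics/c2.png',a[:,:,::-1])
a=cv2.resize(s['color'][230:450,100:400],None,fx=2.6,fy=2.6,interpolation=cv2.INTER_CUBIC)
cv2.imwrite('pics/c3.png',a[:,:,::-1])
E
```

```text
tongue [0.50869173 0.16944042 0.0765    ] [0.51244114 0.10735089 0.0765    ] 0.06220263800884042
roofback [0.56218144 0.17330303 0.0975    ] [0.56533297 0.10726531 0.0975    ] 0.06611286916908858
box [0.61485055 0.19869031 0.07      ]
box [0.62129009 0.08766974 0.07      ]
box [0.52926408 0.08140246 0.07      ]
box [0.52390685 0.19270551 0.07      ]
[np.float64(0.1112071742560531), np.float64(0.09223917569964991), np.float64(0.11143190574245924), np.float64(0.0911404109645692)]
tongue yaw 3.455731167551806
roof yaw 2.7322610974250536
boxb yaw 3.3196134204869105
boxf yaw 2.755627812378314
shaker [ 0.44405888 -0.05168539  0.1       ]
tamperhandle [0.39593502 0.31804859 0.09      ]
steam? [0.44064206 0.4082826  0.03      ]
ring [0.45843339 0.1659274  0.        ]
knob [0.81307878 0.10751762 0.        ]
dome [ 0.65196936 -0.05257794  0.1       ]
counteredgeL [0.3414973  0.15084454 0.        ]
redR [0.54392853 0.23285359 0.1       ]
drip [0.52603181 0.29943388 0.1       ]
```

View pics/c2.png

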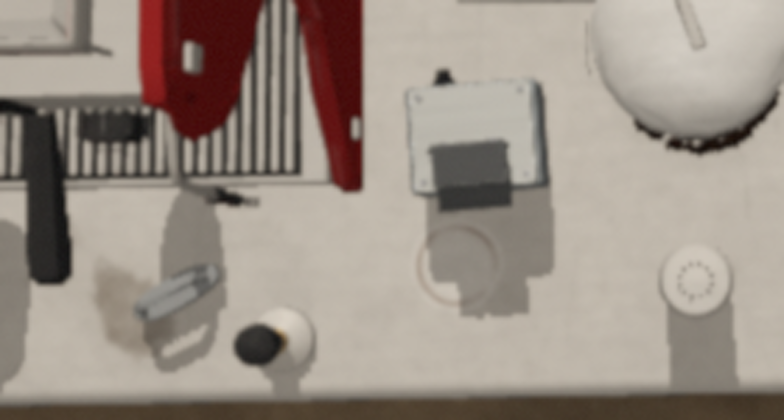

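View pics/c3.png

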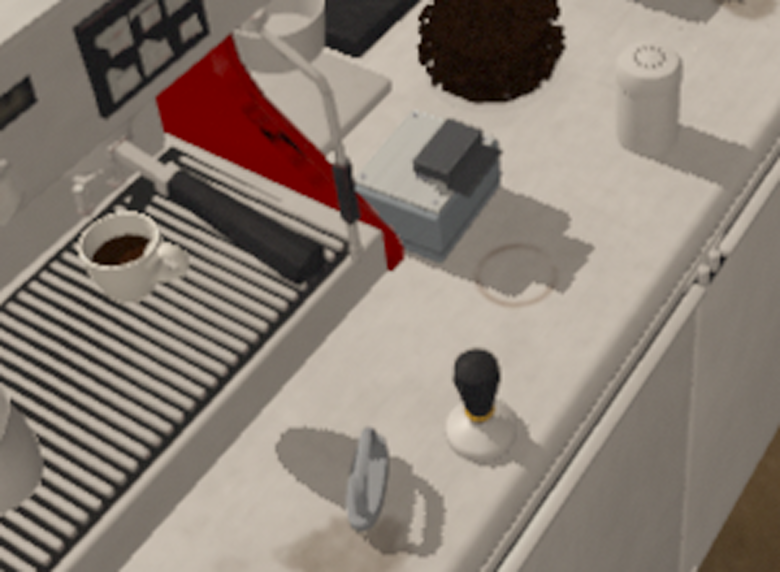

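```bash
cat >> h.py <<'E'
from scipy.spatial.transform import Rotation as Ro
O=np.array([.5445,.1395,0]); YAW=np.radians(3.0); TH=40.
ex=np.array([np.cos(YAW),np.sin(YAW),0]); ey=np.array([-np.sin(YAW),np.cos(YAW),0]); ez=np.array([0,0,1.])
def box(x,y,z): return O+(x*ex+y*ey+z*ez)/1000
def pose(cx,cz,y=0,th=TH):
    a=np.radians(th); z=np.sin(a)*ex-np.cos(a)*ez; x=np.cross(ey,z)
    R=np.stack([x,ey,z],1); return box(cx,y,cz)-.008*z+.0095*x, R
def rel(p,R,s=None):
    s=s or ctrl.state(); R0=np.array(s['tcp_rot']); 
    return np.round(Ro.from_matrix(R0.T@R).as_rotvec()/np.radians(6),2), np.round(R0.T@(p-s['position'])/.03,2)
def corner(s=None):
    s=s or ctrl.state(); R=s['tcp_rot']; c=s['position']+.008*R[:,2]-.0095*R[:,0]-O
    return np.round([c@ex*1e3,c@ey*1e3,c[2]*1e3],1)
E
python3 - <<'E'
from h import *
for n in('top','scene'):
    c=ctrl.read_camera(n); im=c['color'].copy()
    k=6; u0,v0=(190,200) if n=='top' else (225,262)
    im=cv2.resize(im[v0:v0+75,u0:u0+85],None,fx=k,fy=k,interpolation=cv2.INTER_CUBIC)
    for p in [(-34,32,76),(-34,-32,76),(-15,-32,97.5),(-15,32,97.5),(-19,-58,70),(-19,58,70),(76,58,70),(76,-58,70),(-19,-58,0),(-19,58,0)]:
        q=(proj(c,box(*p))-[u0-.5,v0-.5])*k; cv2.circle(im,tuple(int(a) for a in q),3,(255,0,0),1)
    cv2.imwrite(f'pics/ov_{n}.png',im[:,:,::-1])
p,R=pose(-60,120); print(p,R,rel(p,R)); 
print(rel(*pose(-60,68)))
E
```

```text
[0.47217953 0.13570984 0.12002187] [[-0.76499461 -0.05233596  0.64190669]
 [-0.04009167  0.99862953  0.0336409 ]
 [-0.64278761  0.         -0.76604444]] (array([ 1.09, -6.61,  2.98]), array([-16.3 ,  19.23,   3.69]))
(array([ 1.09, -6.61,  2.98]), array([-16.3 ,  19.23,   5.42]))
```

View pics/ov_top.png

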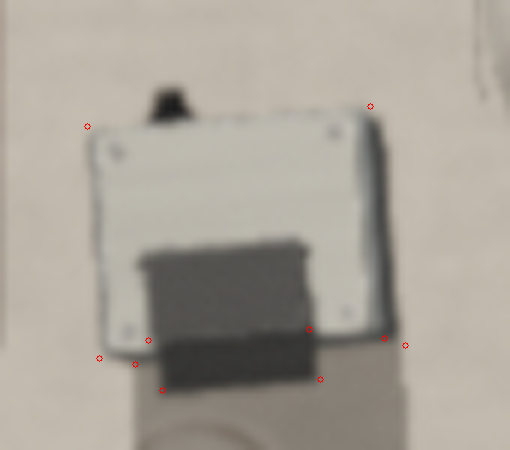

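View pics/ov_scene.png

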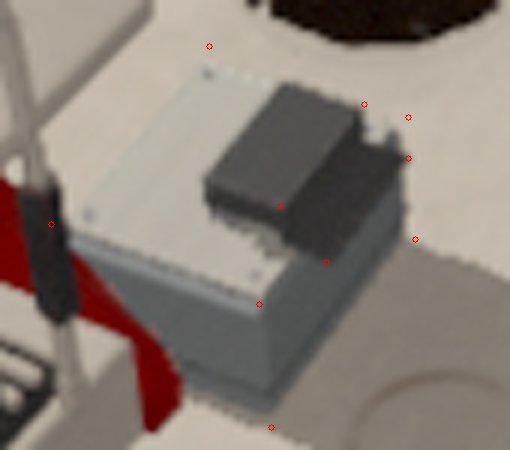

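The overlay agrees with the tongue in both views. Calls 1 and 2 carry the closed gripper round at height.

Request:
send_rows:
  moves:
    - [[0,-0.1,0.1],[-0.96,0.88,-0.06],0]
    - [[0,-0.3,0.2],[-1.92,1.76,-0.13],0]
    - [[0.1,-0.5,0.4],[-2.88,2.64,-0.2],0]
    - [[0.1,-0.7,0.6],[-3.84,3.52,-0.26],0]
    - [[0.1,-0.9,0.8],[-4.8,4.4,-0.33],0]
    - [[0.2,-1.1,1.0],[-5.76,5.28,-0.4],0]
    - [[0.2,-1.3,1.1],[-6.72,6.16,-0.46],0]
    - [[0.2,-1.5,1.2],[-7.68,7.04,-0.53],0]
    - [[0.3,-1.8,1.4],[-8.6,7.9,-0.6],0]
    - [[0.3,-2,1.5],[-9.57,8.76,-0.65],0]
  grip_force: 10

```text
clock: 1.38
position: [0.4007, -0.229, 0.2507]
tcp_rot: [[-0.954, -0.216, 0.21], [-0.214, 0.976, 0.032], [-0.212, -0.015, -0.977]]
force: [0.9, -0.6, 0.0]
finger_gap: 0.327
```

```bash
python3 - <<'E'
from h import *
s=ctrl.state(); print(s['clock'],s['position'],s['force'],s['finger_gap'],s['joint_positions'])
print(rel(*pose(-90,150)))
E
```

```text
1.3833 [ 0.40066441 -0.22899067  0.25073784] [ 0.89944315 -0.6468488   0.01794955] 0.3269802586130574 [-0.21952923  0.00251665 -0.41086134 -0.09368082 -0.95912074 -1.08620968]
(array([ 0.57, -4.6 ,  1.49]), array([-3.2 , 11.57,  3.95]))
```

Request:
send_rows:
  moves:
    - [[0.05,-0.4,0.15],[-0.3,1.15,0.1],0]
    - [[0.1,-0.9,0.3],[-0.6,2.3,0.2],0]
    - [[0.2,-1.4,0.45],[-0.9,3.5,0.4],0]
    - [[0.2,-1.8,0.6],[-1.3,4.6,0.7],0]
    - [[0.3,-2.3,0.75],[-1.6,5.8,1.1],0]
    - [[0.35,-2.8,0.9],[-1.9,6.9,1.6],0]
    - [[0.4,-3.2,1.05],[-2.2,8.1,2.2],0]
    - [[0.45,-3.7,1.2],[-2.6,9.3,2.8],0]
    - [[0.5,-4.2,1.35],[-2.9,10.4,3.4],0]
    - [[0.57,-4.6,1.49],[-3.2,11.57,3.95],0]

```text
clock: 2.22
position: [0.4535, 0.0061, 0.2398]
tcp_rot: [[-0.809, -0.056, 0.585], [-0.053, 0.998, 0.022], [-0.585, -0.013, -0.811]]
force: [1.0, -1.2, 0.7]
finger_gap: 0.004
```

```bash
python3 - <<'E'
from h import *
s=ctrl.state(); print(s['clock'],s['position'],s['force'],s['finger_gap'],s['joint_positions'],corner())
print(rel(*pose(-62,66)),rel(*pose(-40,66)))
for n in('wrist','scene','top'):
    c=ctrl.read_camera(n); cv2.imwrite(f'pics/{n}2.png',c['color'][:,:,::-1])
E
```

```text
2.2167 [0.45346369 0.00610049 0.23979984] [ 1.01787332 -1.19052347  0.74209375] 0.004250998888965006 [ 0.30673759 -0.1984691  -1.06232334  1.01251326 -0.18456398 -2.77306305] [ -85.5 -128.4  238.9]
(array([-0.08, -0.69,  0.1 ]), array([2.71, 4.35, 5.12])) (array([-0.08, -0.69,  0.1 ]), array([2.12, 4.35, 5.55]))
```

View pics/wrist2.png

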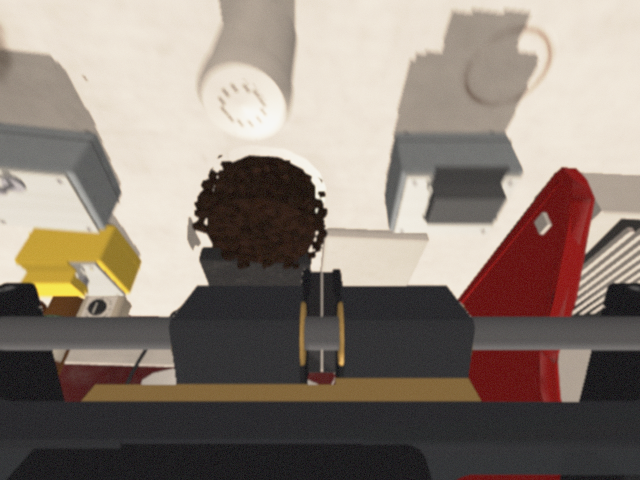

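View pics/scene2.png

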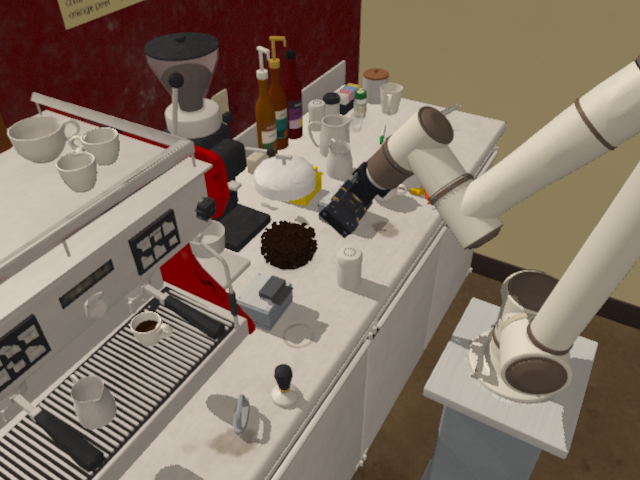

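The wrist came close to its singularity (j5 at -0.18, j3 at its limit). I'll fit a simple kinematic model so I can choose a tilt and wrist branch that works.

```bash
cat > kin.py <<'E'
import numpy as np
from scipy.optimize import least_squares
from scipy.spatial.transform import Rotation as Ro
rz=lambda a:Ro.from_euler('z',a).as_matrix(); ry=lambda a:Ro.from_euler('y',a).as_matrix(); rx=lambda a:Ro.from_euler('x',a).as_matrix()
# base x forward, y left; link2 vertical, forearm along +x at q=0
def fk(q,P,s4,s6):
    a1,d1,lat,L2,e3,L3,w5,Lt=P
    R=rz(q[0]); p=R@[a1,lat,d1]
    R=R@ry(q[1]); p=p+R@[0,0,L2]
    R=R@ry(-q[2]); p=p+R@[L3,0,e3]
    R=R@rx(s4*q[3]); R=R@ry(-q[4]); p=p+R@[Lt,0,w5]
    R=R@rx(s6*q[5])
    # tool z = forearm x; tool x at zero
    T=np.array([[0,0,1.],[-1,0,0],[0,-1,0]])
    return p,R@T
E
cat > data.json <<'E'
[[[-0.934,0.385,0.008,0,-1.194,-0.259],[0.231,-0.581,0.231],null]]
E
python3 - <<'E'
from kin import *
from h import ctrl
D=[([-0.934,0.385,0.008,0,-1.194,-0.259],[.2303,-.5804,.2295],[[-.92956,-.36867,-.0009],[-.36867,.92956,.002],[.0001,.00219,-1]]),
([-0.21952923,0.00251665,-0.41086134,-0.09368082,-0.95912074,-1.08620968],[.40066,-.22899,.25074],[[-0.954,-0.216,0.21],[-0.214,0.976,0.032],[-0.212,-0.015,-0.977]])]
s=ctrl.state(); D.append((s['joint_positions'],s['position'],s['tcp_rot']))
print(s['joint_positions'])
for s4 in(1,-1):
  for s6 in(1,-1):
    def res(P):
        r=[]
        for q,p,R in D:
            pp,RR=fk(q,P,s4,s6); r+=list((pp-p)*10)+list((RR.T@np.array(R)-np.eye(3)).ravel())
        # weak priors
        return np.array(r+list(.01*np.array(P)))
    f=least_squares(res,[0,.3,-.1,.4,0,.4,0,.25]); print(s4,s6,f.cost,np.round(f.x,3))
    for q,p,R in D:
        pp,RR=fk(q,f.x,s4,s6); print('  ',np.round((pp-p)*1e3,1),np.round(np.degrees(Ro.from_matrix(RR.T@np.array(R)).as_rotvec()),1))
E
```

```text
[ 0.30668638 -0.19678661 -1.05570567  1.0044181  -0.1877487  -2.76310554]
1 1 7.425973366040407 [ 0.692 -0.542 -0.154  0.351  0.158 -0.228 -0.066 -0.219]
   [5.2 2.8 3.8] [-0.1 -0.  29.7]
   [-2.  -4.3 -4.1] [ -0.  -11.  130.3]
   [ 0.5 -1.2  0.3] [  -0.   -25.3 -155.8]
1 -1 2.8878874489936814 [ 0.692 -0.542 -0.154  0.351  0.158 -0.228 -0.066 -0.219]
   [5.2 2.8 3.8] [-0.1  0.   0. ]
   [-2.  -4.3 -4.1] [-7.8 -4.1  6.1]
   [ 0.5 -1.2  0.3] [   7.9  -20.  -113.1]
-1 1 3.9615580162557915 [ 0.425 -0.362 -0.147  0.458  0.169 -0.083  0.02   0.029]
   [ 9.1  9.  -8.3] [-0.1 -0.  29.7]
   [ -0.1 -10.2   8.9] [ -0.   -0.  124.5]
   [ 0.5 -2.7 -0.6] [ -0.   -0.  -43.4]
-1 -1 0.0211763629273343 [ 0.425 -0.362 -0.147  0.458  0.169 -0.083  0.02   0.029]
   [ 9.1  9.  -8.3] [-0.1  0.   0. ]
   [ -0.1 -10.2   8.9] [-0.  0. -0.]
   [ 0.5 -2.7 -0.6] [ 0. -0.  0.]
```

```bash
cat > fit.py <<'E'
from kin import *
def fk2(q,P):
    a1,d1,lat,L2,e3,L3,w5,Lt,lw,off=P
    R=rz(q[0]); p=R@[a1,lat,d1]
    R=R@ry(q[1]); p=p+R@[0,0,L2]
    R=R@ry(-q[2]); p=p+R@[L3,0,e3]
    R=R@rx(-q[3]); p=p+R@[0,lw,0]; R=R@ry(-q[4]); p=p+R@[Lt,off,w5]
    R=R@rx(-q[5]); return p,R@np.array([[0,0,1.],[-1,0,0],[0,-1,0]])
prior=np.array([0,.25,0,.4,0,.4,0,.25,0,0.]); sg=np.array([.03,.15,.1,.15,.1,.15,.03,.1,.1,.002])
def fit(D):
    def res(P):
        r=[]
        for q,p in D: r+=list((fk2(q,P)[0]-p)/.0003)
        return np.array(r+list((P-prior)/sg))
    return least_squares(res,prior)
D0=[([-0.934,0.385,0.008,0,-1.194,-0.259],[.2303,-.5804,.2295]),
([-0.21952923,0.00251665,-0.41086134,-0.09368082,-0.95912074,-1.08620968],[.40066,-.22899,.25074])]
E
python3 - <<'E'
from fit import *
from h import ctrl
D=list(D0); D[0]=([-0.934,0.385,0.008,0,-1.194,-0.259],[.231,-.581,.231]); s=ctrl.state(); D.append((s['joint_positions'],s['position']))
print(s['joint_positions'],s['position'])
f=fit(D); print(np.round(f.x,3)); 
for q,p in D: print(np.round((fk2(q,f.x)[0]-p)*1e3,1))
E
```

```text
[ 0.30668638 -0.19678661 -1.05570567  1.0044181  -0.1877487  -2.76310554] [0.45583618 0.00510167 0.24179465]
[-0.     0.162  0.002  0.564 -0.001  0.425 -0.001  0.296 -0.161 -0.   ]
[ 0.  0. -0.]
[ 0. -0.  0.]
[-0. -0.  0.]
```

```bash
cat >> fit.py <<'E'
PK=None
LO=np.array([-3.14,-1.21,-1.07,-3.16,-2.99,-3.1]); HI=np.array([3.14,2.06,1.41,2.05,-.16,3.1])
def ik(p,R,P,q0,n=1):
    def res(q):
        pp,RR=fk2(q,P); return np.r_[(pp-p)*10,Ro.from_matrix(RR.T@R).as_rotvec()]
    f=least_squares(res,np.clip(q0,LO+.01,HI-.01),bounds=(LO,HI)); return f.x,f.cost
E
python3 - <<'E'
from fit import *
from h import ctrl,pose
D=list(D0); D[0]=([-0.934,0.385,0.008,0,-1.194,-0.259],[.231,-.581,.231]); s=ctrl.state(); D.append((s['joint_positions'],s['position']))
P=fit(D).x; np.save('P.npy',P); rng=np.random.default_rng(0)
for th in(32,40,45):
  for fl in(0,1):
    sols=[]
    for i in range(60):
        c=[(-80,110),(-28,68),(-26,92),(2,86)]
        p,R=pose(*c[1],th=th); 
        if fl: pass
        p,R=pose(*c[1],th=th); F=np.diag([-1,-1,1.]) if fl else np.eye(3)
        q,e=ik(p,R@F,P,rng.uniform(LO,HI))
        if e<1e-6 and not any(np.abs(q-o).max()<.02 for o in sols): sols.append(q)
    for q in sols:
        out=[]
        for k in c:
            p,R=pose(*k,th=th); q2,e=ik(p,R@F,P,q); out.append((np.round(q2,2).tolist(),'ok' if e<1e-6 else round(e,5)))
        print(th,fl); [print('   ',o) for o in out]
E
```

```text
40 0
    ([-0.08, 0.12, -0.88, -2.77, -0.16, 1.3], np.float64(0.0006))
    ([-0.08, 0.3, -0.82, -2.79, -0.25, 1.33], 'ok')
    ([-0.06, 0.24, -0.77, -2.74, -0.16, 1.26], np.float64(0.00014))
    ([-0.06, 0.29, -0.73, -2.76, -0.16, 1.28], np.float64(0.00012))
40 1
    ([-0.08, 0.12, -0.88, -2.77, -0.16, -1.84], np.float64(0.0006))
    ([-0.08, 0.3, -0.82, -2.79, -0.25, -1.81], 'ok')
    ([-0.06, 0.24, -0.77, -2.74, -0.16, -1.88], np.float64(0.00014))
    ([-0.06, 0.29, -0.73, -2.76, -0.16, -1.86], np.float64(0.00012))
45 0
    ([-0.11, 0.14, -0.92, -2.73, -0.29, 1.29], 'ok')
    ([-0.11, 0.34, -0.92, -2.89, -0.49, 1.47], 'ok')
    ([-0.1, 0.27, -0.87, -2.83, -0.36, 1.39], 'ok')
    ([-0.09, 0.31, -0.82, -2.85, -0.36, 1.4], 'ok')
45 1
    ([-0.11, 0.14, -0.92, -2.73, -0.29, -1.85], 'ok')
    ([-0.11, 0.34, -0.92, -2.89, -0.49, -1.68], 'ok')
    ([-0.1, 0.27, -0.87, -2.83, -0.36, -1.75], 'ok')
    ([-0.09, 0.31, -0.82, -2.85, -0.36, -1.74], 'ok')
```

```bash
cat > plan.py <<'E'
from fit import *
from h import ctrl,pose,corner,box
P=np.load('P.npy')
def rows(qs,s=None):
    s=s or ctrl.state(); R0=np.array(s['tcp_rot']); p0=s['position']
    for q in qs:
        p,R=fk2(q,P); w=Ro.from_matrix(R0.T@R).as_rotvec()/np.radians(6); t=R0.T@(p-p0)/.03
        print(np.round(w,1).tolist(),np.round(t,2).tolist(),' p',np.round(p,3),'zt',np.round(R[:,2],2))
E
python3 - <<'E'
from plan import *
q0=ctrl.state()['joint_positions']
for k in((-90,150),(-90,120),(-70,68),(-60,66)):
    qA,e=ik(*pose(*k,th=45),P,[-.11,.1,-.9,-2.7,-.3,1.3]); print(k,np.round(qA,2),e)
qA,e=ik(*pose(-90,150,th=45),P,[-.11,.1,-.9,-2.7,-.3,1.3])
qm=(q0+qA)/2; qm[4]=-.65
print(qm,fk2(qm,P))
E
```

```text
(-90, 150) [-0.08  0.01 -0.9  -2.73 -0.16  1.26] 0.0008884096905534822
(-90, 120) [-0.09  0.09 -0.89 -2.64 -0.22  1.19] 1.4756902260010895e-30
(-70, 68) [-0.14  0.31 -1.02 -2.88 -0.56  1.49] 4.5395936301225995e-29
(-60, 66) [-0.13  0.33 -1.   -2.89 -0.55  1.49] 6.725300366315853e-31
[ 0.11392815 -0.09350847 -0.97647935 -0.86299573 -0.65       -0.75403986] (array([0.17454395, 0.05407542, 0.06078632]), array([[-0.95164451, -0.26930141,  0.14781567],
       [-0.16912461,  0.86096182,  0.47973077],
       [-0.25645582,  0.43153388, -0.86487509]]))
```

```bash
cat > path.py <<'E'
from plan import *
def mk(q0,qA,N,z1,pm=None,bump=.45):
    pa=fk2(q0,P)[0]; pb=fk2(qA,P)[0]; out=[]; g=q0[:3]
    for i in range(1,N+1):
        f=i/N; w=q0[3:]+(qA[3:]-q0[3:])*f; w[1]-=bump*np.sin(np.pi*f)
        p=pa+(pb-pa)*f; p[2]+=z1*np.sin(np.pi*f)
        if pm is not None: p[:2]+=pm*np.sin(np.pi*f)
        r=least_squares(lambda x:np.r_[(fk2(np.r_[x,w],P)[0]-p)*10],np.clip(g,LO[:3]+.01,HI[:3]-.01),bounds=(LO[:3],HI[:3])); g=r.x
        out.append(np.r_[g,w]); 
    return out
E
python3 - <<'E'
from path import *
q0=ctrl.state()['joint_positions']
qA,e=ik(*pose(-90,115,th=45),P,[-.11,.1,-.9,-2.7,-.3,1.3])
qs=mk(q0,qA,30,.09,np.array([.03,0]))
for q in qs[::2]: print(np.round(q,2),np.round(fk2(q,P)[0],3))
pr=q0
for q in qs:
    R1=fk2(pr,P)[1];R2=fk2(q,P)[1]
    print(round(np.degrees(np.linalg.norm(Ro.from_matrix(R1.T@R2).as_rotvec())),1),round(np.abs(q-pr).max()*12,2),end='; '); pr=q
E
```

```text
[ 0.37 -0.2  -1.02  0.88 -0.24 -2.63] [0.459 0.009 0.247]
[ 0.45 -0.2  -0.93  0.64 -0.33 -2.36] [0.464 0.018 0.257]
[ 0.48 -0.18 -0.81  0.39 -0.42 -2.1 ] [0.469 0.027 0.265]
[ 0.46 -0.16 -0.69  0.14 -0.51 -1.83] [0.473 0.035 0.272]
[ 0.39 -0.14 -0.57 -0.1  -0.57 -1.56] [0.476 0.044 0.276]
[ 0.3  -0.12 -0.49 -0.35 -0.63 -1.29] [0.478 0.052 0.277]
[ 0.19 -0.1  -0.44 -0.6  -0.66 -1.03] [0.479 0.061 0.274]
[ 0.08 -0.08 -0.44 -0.84 -0.67 -0.76] [0.479 0.07  0.268]
[-0.03 -0.07 -0.47 -1.09 -0.67 -0.49] [0.477 0.078 0.257]
[-0.11 -0.06 -0.54 -1.33 -0.64 -0.23] [0.475 0.087 0.243]
[-0.17 -0.04 -0.62 -1.58 -0.6   0.04] [0.471 0.095 0.225]
[-0.19 -0.02 -0.71 -1.83 -0.54  0.31] [0.466 0.104 0.204]
[-0.19  0.01 -0.79 -2.07 -0.47  0.58] [0.46  0.113 0.18 ]
[-0.17  0.04 -0.86 -2.32 -0.39  0.84] [0.453 0.121 0.155]
[-0.13  0.08 -0.9  -2.56 -0.3   1.11] [0.446 0.13  0.128]
3.3 1.6; 2.8 1.6; 2.4 1.6; 2.2 1.6; 2.1 1.6; 2.1 1.6; 2.3 1.6; 2.5 1.6; 2.7 1.6; 2.9 1.6; 3.1 1.6; 3.2 1.6; 3.3 1.6; 3.4 1.6; 3.4 1.6; 3.4 1.6; 3.4 1.6; 3.3 1.6; 3.3 1.6; 3.2 1.6; 3.2 1.6; 3.1 1.6; 3.1 1.6; 3.2 1.6; 3.4 1.6; 3.6 1.6; 3.8 1.6; 4.1 1.6; 4.3 1.6; 4.5 1.6;
```

```bash
python3 - <<'E'
from path import *
q0=ctrl.state()['joint_positions']
qA,e=ik(*pose(-90,115,th=45),P,[-.11,.1,-.9,-2.7,-.3,1.3])
qs=mk(q0,qA,30,.09,np.array([.03,0])); np.save('qs.npy',qs); rows(qs[:10])
E
```

```text
[-0.1, 0.1, -0.5] [-0.18, 0.14, -0.08]  p [0.459 0.009 0.247] zt [ 0.58  0.03 -0.81]
[-0.2, 0.2, -1.0] [-0.36, 0.27, -0.16]  p [0.461 0.014 0.252] zt [ 0.57  0.04 -0.82]
[-0.4, 0.3, -1.3] [-0.53, 0.41, -0.24]  p [0.464 0.018 0.257] zt [ 0.56  0.06 -0.83]
[-0.6, 0.4, -1.6] [-0.69, 0.54, -0.31]  p [0.466 0.022 0.261] zt [ 0.54  0.08 -0.84]
[-0.9, 0.5, -1.8] [-0.85, 0.68, -0.37]  p [0.469 0.027 0.265] zt [ 0.53  0.1  -0.84]
[-1.2, 0.6, -1.9] [-0.98, 0.82, -0.43]  p [0.471 0.031 0.269] zt [ 0.51  0.13 -0.85]
[-1.6, 0.7, -1.9] [-1.1, 0.96, -0.47]  p [0.473 0.035 0.272] zt [ 0.5   0.17 -0.85]
[-2.0, 0.8, -1.9] [-1.21, 1.09, -0.5]  p [0.475 0.04  0.275] zt [ 0.48  0.21 -0.85]
[-2.4, 0.7, -1.8] [-1.29, 1.23, -0.51]  p [0.476 0.044 0.276] zt [ 0.47  0.26 -0.84]
[-2.9, 0.6, -1.8] [-1.35, 1.37, -0.5]  p [0.477 0.048 0.277] zt [ 0.47  0.31 -0.83]
```

Request:
send_rows:
  moves:
    - [[-0.1,0.1,-0.5],[-0.18,0.14,-0.08],0]
    - [[-0.2,0.2,-1.0],[-0.36,0.27,-0.16],0]
    - [[-0.4,0.3,-1.3],[-0.53,0.41,-0.24],0]
    - [[-0.6,0.4,-1.6],[-0.69,0.54,-0.31],0]
    - [[-0.9,0.5,-1.8],[-0.85,0.68,-0.37],0]
    - [[-1.2,0.6,-1.9],[-0.98,0.82,-0.43],0]
    - [[-1.6,0.7,-1.9],[-1.1,0.96,-0.47],0]
    - [[-2.0,0.8,-1.9],[-1.21,1.09,-0.5],0]
    - [[-2.4,0.7,-1.8],[-1.29,1.23,-0.51],0]
    - [[-2.9,0.6,-1.8],[-1.35,1.37,-0.5],0]

```text
clock: 3.2
position: [0.4771, 0.0498, 0.2776]
tcp_rot: [[-0.799, -0.375, 0.47], [-0.248, 0.918, 0.311], [-0.548, 0.132, -0.826]]
force: [-1.2, -0.8, -0.4]
finger_gap: 0.003
```

```bash
python3 - <<'E'
from path import *
s=ctrl.state(); q=s['joint_positions']; print(s['clock'],np.round(q,3),s['force'],s['finger_gap'])
print('model err',(fk2(q,P)[0]-s['position'])*1e3)
qs=np.load('qs.npy'); print(np.round(qs[9],3)); rows(qs[10:20])
E
```

```text
3.2 [ 0.348 -0.13  -0.525 -0.235 -0.603 -1.417] [-1.16976688 -0.78337097 -0.44854561] 0.00274470286914896
model err [-0.44138656 -0.04890845 -0.9013102 ]
[ 0.348 -0.13  -0.526 -0.226 -0.601 -1.427]
[-0.4, -0.3, 0.1] [-0.04, 0.06, 0.06]  p [0.478 0.052 0.277] zt [ 0.48  0.36 -0.81]
[-0.8, -0.6, 0.1] [-0.08, 0.18, 0.14]  p [0.479 0.057 0.276] zt [ 0.49  0.4  -0.78]
[-1.2, -1.0, 0.2] [-0.09, 0.3, 0.24]  p [0.479 0.061 0.274] zt [ 0.5   0.44 -0.74]
[-1.5, -1.5, 0.2] [-0.08, 0.42, 0.36]  p [0.479 0.065 0.272] zt [ 0.52  0.48 -0.7 ]
[-1.7, -2.0, 0.3] [-0.04, 0.54, 0.5]  p [0.479 0.07  0.268] zt [ 0.55  0.51 -0.66]
[-1.8, -2.5, 0.4] [0.03, 0.66, 0.67]  p [0.478 0.074 0.263] zt [ 0.59  0.53 -0.61]
[-1.8, -3.1, 0.5] [0.12, 0.78, 0.86]  p [0.477 0.078 0.257] zt [ 0.62  0.53 -0.57]
[-1.7, -3.6, 0.6] [0.24, 0.89, 1.07]  p [0.476 0.083 0.251] zt [ 0.66  0.53 -0.53]
[-1.6, -4.1, 0.8] [0.39, 1.01, 1.3]  p [0.475 0.087 0.243] zt [ 0.7   0.51 -0.49]
[-1.3, -4.5, 1.0] [0.56, 1.13, 1.55]  p [0.473 0.091 0.235] zt [ 0.74  0.48 -0.47]
```

Request:
send_rows:
  moves:
    - [[-0.4,-0.3,0.1],[-0.04,0.06,0.06],0]
    - [[-0.8,-0.6,0.1],[-0.08,0.18,0.14],0]
    - [[-1.2,-1.0,0.2],[-0.09,0.3,0.24],0]
    - [[-1.5,-1.5,0.2],[-0.08,0.42,0.36],0]
    - [[-1.7,-2.0,0.3],[-0.04,0.54,0.5],0]
    - [[-1.8,-2.5,0.4],[0.03,0.66,0.67],0]
    - [[-1.8,-3.1,0.5],[0.12,0.78,0.86],0]
    - [[-1.7,-3.6,0.6],[0.24,0.89,1.07],0]
    - [[-1.6,-4.1,0.8],[0.39,1.01,1.3],0]
    - [[-1.3,-4.5,1.0],[0.56,1.13,1.55],0]

```text
clock: 4.03
position: [0.4737, 0.0914, 0.2352]
tcp_rot: [[-0.544, -0.385, 0.745], [0.043, 0.874, 0.484], [-0.838, 0.295, -0.459]]
force: [-0.5, 0.0, 0.4]
finger_gap: 0.002
```

```bash
python3 - <<'E'
from path import *
s=ctrl.state(); q=s['joint_positions']; print(s['clock'],np.round(q,3),s['force'],s['finger_gap'])
print('model err',(fk2(q,P)[0]-s['position'])*1e3)
qs=np.load('qs.npy'); print(np.round(qs[19],3)); rows(qs[20:])
E
```

```text
4.0333 [-0.15  -0.043 -0.581 -1.479 -0.634 -0.066] [-0.46961685  0.02259054  0.37030042] 0.0024683362591137034
model err [-1.11786663  1.6438772  -1.9271532 ]
[-0.141 -0.048 -0.576 -1.457 -0.625 -0.092]
[0.4, -0.3, 0.1] [0.34, 0.06, 0.14]  p [0.471 0.095 0.225] zt [ 0.78  0.44 -0.45]
[0.9, -0.5, 0.1] [0.68, 0.11, 0.31]  p [0.468 0.1   0.215] zt [ 0.81  0.4  -0.44]
[1.4, -0.6, 0.2] [1.04, 0.17, 0.48]  p [0.466 0.104 0.204] zt [ 0.83  0.35 -0.44]
[1.9, -0.6, 0.2] [1.42, 0.21, 0.65]  p [0.463 0.108 0.192] zt [ 0.84  0.29 -0.46]
[2.5, -0.4, 0.2] [1.82, 0.26, 0.83]  p [0.46  0.113 0.18 ] zt [ 0.84  0.24 -0.48]
[3.0, -0.1, 0.2] [2.24, 0.3, 1.01]  p [0.456 0.117 0.168] zt [ 0.83  0.19 -0.52]
[3.4, 0.3, 0.1] [2.67, 0.34, 1.2]  p [0.453 0.121 0.155] zt [ 0.82  0.15 -0.56]
[3.9, 0.8, 0.0] [3.12, 0.38, 1.39]  p [0.449 0.126 0.141] zt [ 0.79  0.1  -0.61]
[4.2, 1.4, -0.1] [3.57, 0.42, 1.57]  p [0.446 0.13  0.128] zt [ 0.75  0.07 -0.66]
[4.5, 2.1, -0.2] [4.02, 0.46, 1.76]  p [0.442 0.134 0.114] zt [ 0.71  0.04 -0.71]
```

Request:
send_rows:
  moves:
    - [[0.4,-0.3,0.1],[0.34,0.06,0.14],0]
    - [[0.9,-0.5,0.1],[0.68,0.11,0.31],0]
    - [[1.4,-0.6,0.2],[1.04,0.17,0.48],0]
    - [[1.9,-0.6,0.2],[1.42,0.21,0.65],0]
    - [[2.5,-0.4,0.2],[1.82,0.26,0.83],0]
    - [[3.0,-0.1,0.2],[2.24,0.3,1.01],0]
    - [[3.4,0.3,0.1],[2.67,0.34,1.2],0]
    - [[3.9,0.8,0.0],[3.12,0.38,1.39],0]
    - [[4.2,1.4,-0.1],[3.57,0.42,1.57],0]
    - [[4.5,2.1,-0.2],[4.02,0.46,1.76],0]

```text
clock: 4.87
position: [0.4424, 0.1341, 0.1139]
tcp_rot: [[-0.705, -0.047, 0.708], [-0.036, 0.999, 0.031], [-0.708, -0.004, -0.706]]
force: [0.3, 0.1, 0.0]
finger_gap: 0.005
```

```bash
python3 - <<'E'
from path import *
from h import *
s=ctrl.state(); q=s['joint_positions']; print(s['clock'],np.round(q,3),s['force'],s['finger_gap'],corner())
print('-62,66',rel(*pose(-62,66,th=45)))
for n in('wrist','scene','top'):
    c=ctrl.read_camera(n); cv2.imwrite(f'pics/{n}3.png',c['color'][:,:,::-1])
    if n=='scene': crop(c['color'],180,190,400,350,3.6,'pics/scene3c.png')
E
```

```text
4.8667 [-0.107  0.113 -0.954 -2.77  -0.296  1.326] [0.30996806 0.14389357 0.04508072] 0.004737007767706272 [-8.99e+01 -1.00e-01  1.15e+02]
-62,66 (array([-0.06,  0.02, -0.01]), array([0.5 , 0.01, 1.81]))
```

View pics/scene3c.png

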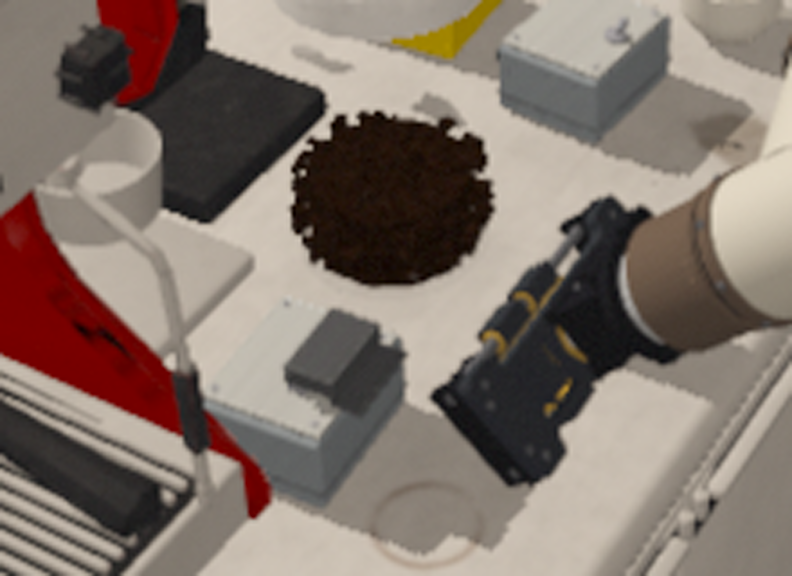

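View pics/wrist3.png

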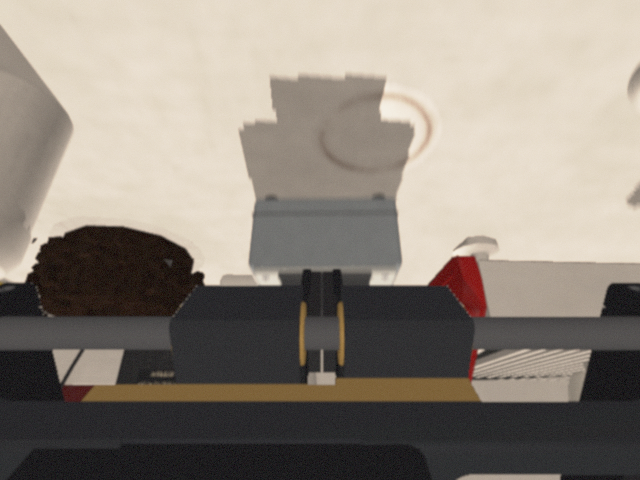

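View pics/top3.png

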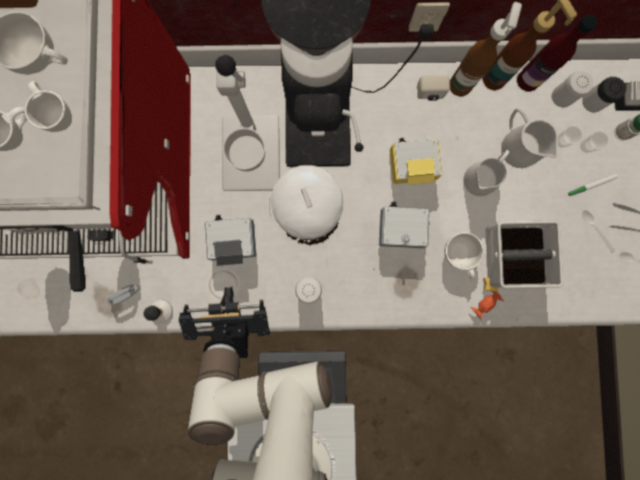

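Scene view: closed fingers stand in front of the guard and are in line with the tongue (crop ~(510,480) against tongue (370,385)). Go low and move forward to just short of the tongue.

Request:
send_rows:
  moves:
    - [[0,0,0],[0.1,0,0.36],0]
    - [[0,0,0],[0.2,0,0.72],0]
    - [[0,0,0],[0.3,0,1.08],0]
    - [[0,0,0],[0.4,0,1.45],0]
    - [[0,0,0],[0.5,0,1.81],0]
    - [[0,0,0],[0.4,0,1.9],0]
    - [[0,0,0],[0.3,0,2.0],0]
    - [[0,0,0],[0.2,0,2.1],0]
    - [[0,0,0],[0.1,0,2.22],0]
    - [[0,0,0],[0,0,2.32],0]

```text
clock: 5.85
position: [0.4926, 0.1369, 0.0661]
tcp_rot: [[-0.701, -0.048, 0.711], [-0.034, 0.999, 0.034], [-0.712, -0.001, -0.702]]
force: [-0.7, -0.3, -0.3]
finger_gap: 0.008
```

```bash
python3 - <<'E'
from h import *
s=ctrl.state(); q=s['joint_positions']; print(s['clock'],np.round(q,3),s['force'],corner(),np.round(s['tcp_rot'],3))
for k in((-27,67),(-27,92),(-15,89)): print(k,rel(*pose(*k,th=45)))
for n in('wrist','scene','top'):
    c=ctrl.read_camera(n); cv2.imwrite(f'pics/{n}4.png',c['color'][:,:,::-1])
    if n=='scene': crop(c['color'],210,240,340,340,6,'pics/scene4c.png')
E
```

```text
5.85 [-0.107  0.345 -0.969 -2.926 -0.539  1.495] [-0.67479288 -0.31966176 -0.33377194] [-39.6   0.1  67.3] [[-0.701 -0.048  0.711]
 [-0.034  0.999  0.034]
 [-0.712 -0.001 -0.702]]
(-27, 67) (array([-0.03,  0.07, -0.02]), array([-0.29, -0.  ,  0.3 ]))
(-27, 92) (array([-0.03,  0.07, -0.02]), array([-0.88, -0.  , -0.28]))
(-15, 89) (array([-0.03,  0.07, -0.02]), array([-1.09, -0.  ,  0.07]))
```

View pics/scene4c.png

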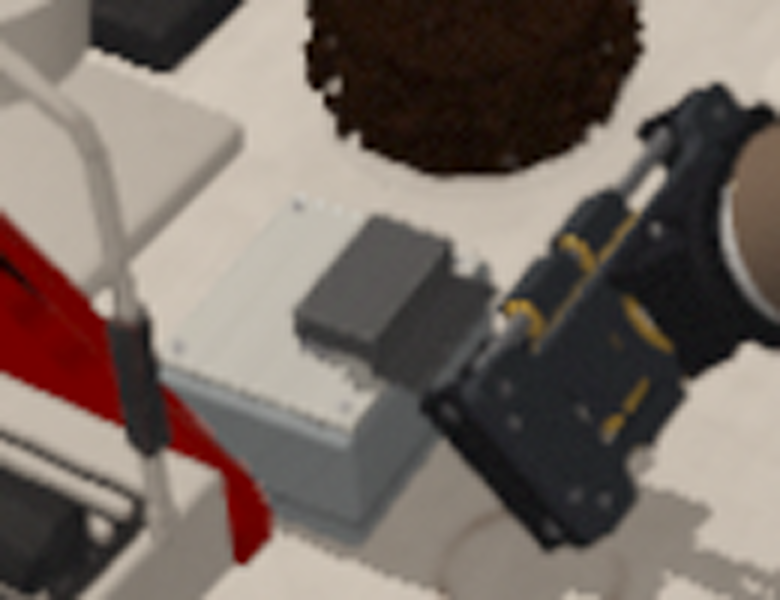

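View pics/wrist4.png

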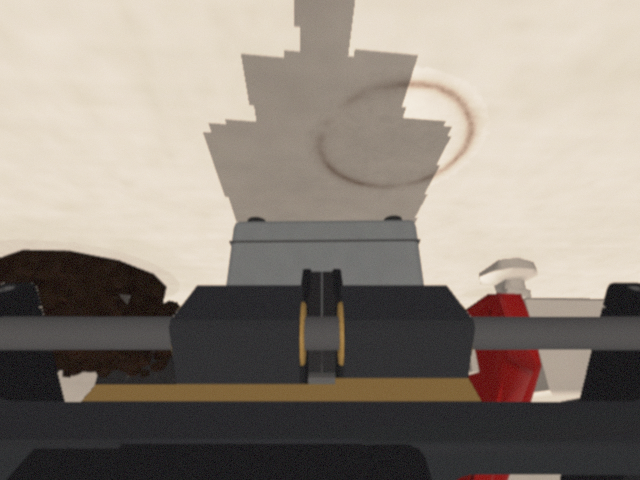

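Request:
send_rows:
  moves:
    - [[0,0,0],[-0.1,0,0.1],0]
    - [[0,0,0],[-0.2,0,0.2],0]
    - [[0,0,0],[-0.28,0,0.29],0]
    - [[0,0,0],[-0.33,0,0.25],0]
    - [[0,0,0],[-0.4,0,0.18],0]
    - [[0,0,0],[-0.5,0,0.08],0]
    - [[0,0,0],[-0.6,0,-0.02],0]
    - [[0,0,0],[-0.7,0,-0.11],0]
    - [[0,0,0],[-0.8,0,-0.2],0]
    - [[0,0,0],[-0.88,0,-0.28],0]

```text
clock: 6.83
position: [0.5058, 0.1376, 0.0918]
tcp_rot: [[-0.7, -0.048, 0.713], [-0.034, 0.999, 0.034], [-0.714, -0.001, -0.701]]
force: [0.9, 0.1, -0.9]
finger_gap: 0.008
```

```bash
python3 - <<'E'
from h import *
s=ctrl.state(); q=s['joint_positions']; print(s['clock'],np.round(q,3),s['force'],corner(),np.round(s['tcp_rot'],3))
for k in((-20,91),(-14,90),(-4,89),(3,88)): print(k,rel(*pose(*k,th=45)))
for n in('wrist','scene','top'):
    c=ctrl.read_camera(n); cv2.imwrite(f'pics/{n}5.png',c['color'][:,:,::-1])
    if n=='scene': a=cv2.resize(c['color'][240:340,220:320],None,fx=4,fy=4,interpolation=2)
    if n=='top': b=cv2.resize(c['color'][190:290,180:280],None,fx=4,fy=4,interpolation=2)
cv2.imwrite('pics/c5.png',np.hstack([a,b])[:,:,::-1])
E
```

```text
6.8333 [-0.094  0.271 -0.893 -2.878 -0.396  1.427] [ 0.85967802  0.12476703 -0.88543269] [-26.4   0.1  93. ] [[-0.7   -0.048  0.713]
 [-0.034  0.999  0.034]
 [-0.714 -0.001 -0.701]]
(-20, 91) (array([-0.03,  0.09, -0.02]), array([-0.1, -0. ,  0.2]))
(-14, 90) (array([-0.03,  0.09, -0.02]), array([-0.22, -0.  ,  0.36]))
(-4, 89) (array([-0.03,  0.09, -0.02]), array([-0.43, -0.  ,  0.62]))
(3, 88) (array([-0.03,  0.09, -0.02]), array([-0.57,  0.  ,  0.81]))
```

View pics/c5.png

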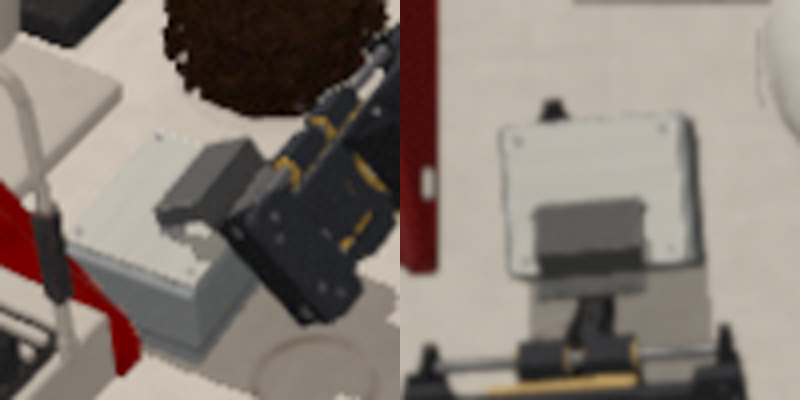

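View pics/wrist5.png

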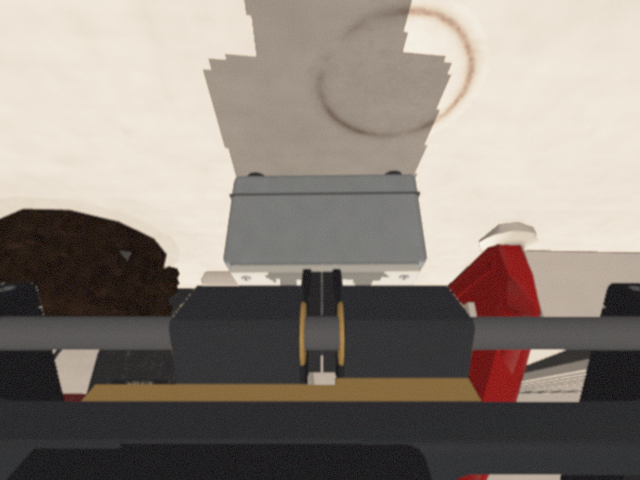

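Scene crop: the guard is up about 30° and rests on the fingertip. The force is about 1 N. Next: forward in under the hood towards the toggle.

Request:
send_rows:
  moves:
    - [[0,0,0],[-0.05,0,0.05],0]
    - [[0,0,0],[-0.08,0,0.1],0]
    - [[0,0,0],[-0.1,0,0.15],0]
    - [[0,0,0],[-0.12,0,0.2],0]
    - [[0,0,0],[-0.14,0,0.24],0]
    - [[0,0,0],[-0.16,0,0.28],0]
    - [[0,0,0],[-0.18,0,0.31],0]
    - [[0,0,0],[-0.2,0,0.34],0]
    - [[0,0,0],[-0.22,0,0.36],0]
    - [[0,0,0],[-0.22,0,0.36],0]

```text
clock: 7.82
position: [0.5184, 0.1382, 0.0888]
tcp_rot: [[-0.699, -0.048, 0.713], [-0.034, 0.999, 0.034], [-0.714, -0.001, -0.7]]
force: [0.0, -1.3, -0.0]
finger_gap: 0.005
```

```bash
python3 - <<'E'
from h import *
s=ctrl.state(); q=s['joint_positions']; print(s['clock'],np.round(q,3),s['force'],corner(),np.round(s['tcp_rot'],3))
for k in((-4,88),(0,87.5),(4,87)): print(k,rel(*pose(*k,th=45)))
for n in('scene','top'):
    c=ctrl.read_camera(n)
    if n=='scene': a=cv2.resize(c['color'][240:340,220:320],None,fx=4,fy=4,interpolation=2)
    if n=='top': b=cv2.resize(c['color'][190:290,180:280],None,fx=4,fy=4,interpolation=2)
cv2.imwrite('pics/c6.png',np.hstack([a,b])[:,:,::-1])
E
```

```text
7.8167 [-0.089  0.294 -0.872 -2.888 -0.397  1.433] [ 0.00191634 -1.25365552 -0.03519699] [-13.8  -0.   89.9] [[-0.699 -0.048  0.713]
 [-0.034  0.999  0.034]
 [-0.714 -0.001 -0.7  ]]
(-4, 88) (array([-0.03,  0.09, -0.02]), array([-0.19,  0.  ,  0.28]))
(0, 87.5) (array([-0.03,  0.09, -0.02]), array([-0.27,  0.  ,  0.38]))
(4, 87) (array([-0.03,  0.09, -0.02]), array([-0.35,  0.  ,  0.49]))
```

View pics/c6.png

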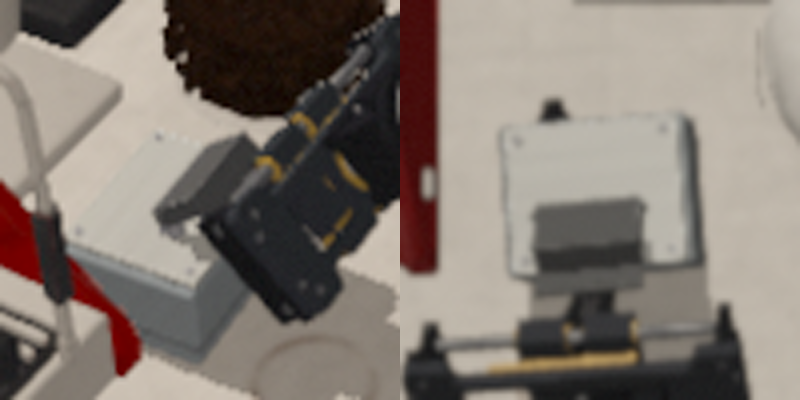

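Request:
send_rows:
  moves:
    - [[0,0,0],[-0.03,0,0.04],0]
    - [[0,0,0],[-0.07,0,0.09],0]
    - [[0,0,0],[-0.1,0,0.13],0]
    - [[0,0,0],[-0.13,0,0.18],0]
    - [[0,0,0],[-0.17,0,0.23],0]
    - [[0,0,0],[-0.2,0,0.28],0]
    - [[0,0,0],[-0.23,0,0.32],0]
    - [[0,0,0],[-0.26,0,0.36],0]
    - [[0,0,0],[-0.29,0,0.41],0]
    - [[0,0,0],[-0.29,0,0.41],0]

```text
clock: 8.75
position: [0.5335, 0.1388, 0.0863]
tcp_rot: [[-0.699, -0.048, 0.713], [-0.034, 0.999, 0.034], [-0.714, -0.001, -0.7]]
force: [-0.5, -0.5, -0.2]
finger_gap: 0.005
```

```bash
python3 - <<'E'
from h import *
s=ctrl.state(); q=s['joint_positions']; print(s['clock'],np.round(q,3),s['force'],s['ft_torque'],corner())
for k in((3,87),(5,87)): print(k,rel(*pose(*k,th=45)))
for n in('scene','top'):
    c=ctrl.read_camera(n)
    if n=='scene': a=cv2.resize(c['color'][265:315,245:295],None,fx=8,fy=8,interpolation=2)
    if n=='top': b=cv2.resize(c['color'][190:290,180:280],None,fx=4,fy=4,interpolation=2)
cv2.imwrite('pics/c7.png',np.hstack([a,b])[:,:,::-1])
c=ctrl.read_camera('wrist'); cv2.imwrite('pics/w7.png',c['color'][:,:,::-1])
E
```

```text
8.75 [-0.083  0.316 -0.842 -2.894 -0.389  1.434] [-0.49301827 -0.53685639 -0.18211649] [-0.05414643  1.58586648  0.00628699] [ 1.3 -0.1 87.5]
(3, 87) (array([-0.03,  0.09, -0.02]), array([-0.03,  0.  ,  0.05]))
(5, 87) (array([-0.03,  0.09, -0.02]), array([-0.08,  0.  ,  0.09]))
```

View pics/c7.png

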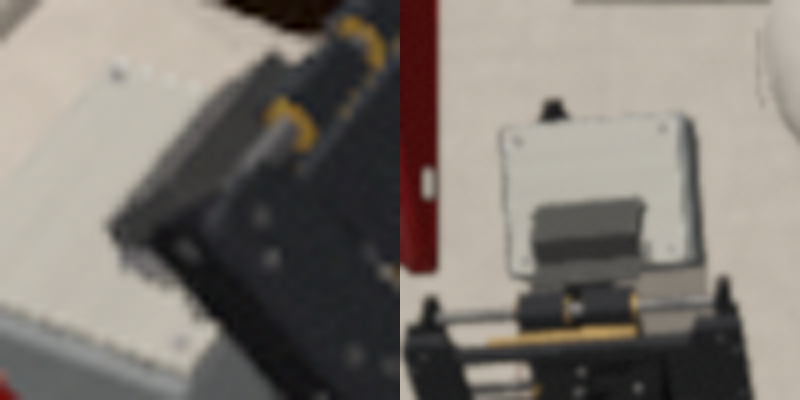

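View pics/w7.png

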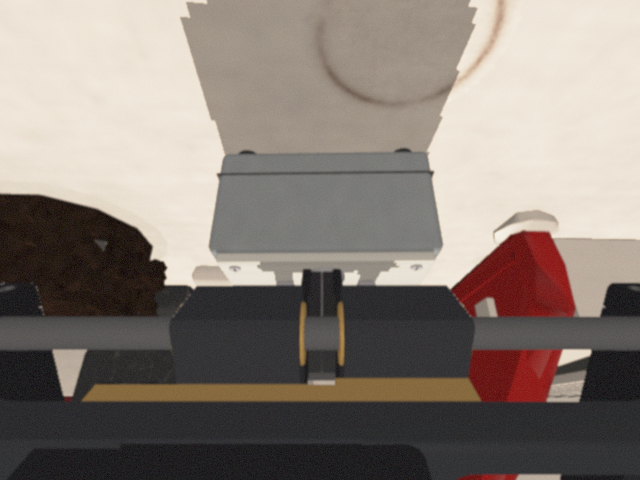

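The toggle is hidden under the hood, so I push a few mm more to feel for its end stop.

Request:
send_rows:
  moves:
    - [[0,0,0],[-0.01,0,0.02],0]
    - [[0,0,0],[-0.03,0,0.03],0]
    - [[0,0,0],[-0.04,0,0.05],0]
    - [[0,0,0],[-0.05,0,0.06],0]
    - [[0,0,0],[-0.06,0,0.08],0]
    - [[0,0,0],[-0.08,0,0.09],0]
    - [[0,0,0],[-0.09,0,0.1],0]
    - [[0,0,0],[-0.1,0,0.11],0]
    - [[0,0,0],[-0.1,0,0.11],0]
    - [[0,0,0],[-0.1,0,0.11],0]

```text
clock: 9.73
position: [0.5358, 0.1392, 0.0854]
tcp_rot: [[-0.702, -0.049, 0.711], [-0.035, 0.999, 0.034], [-0.712, -0.001, -0.702]]
force: [-7.3, -2.5, 4.4]
finger_gap: 0.005
```

```bash
python3 - <<'E'
from h import *
s=ctrl.state(); print(s['clock'],s['force'],s['ft_torque'],corner())
R=np.array(s['tcp_rot']); print('expected', rel(*pose(5.5,87,th=45)), 'back -22,89',rel(*pose(-22,89,th=45)),rel(*pose(-65,86,th=45)))
E
```

```text
9.7333 [-7.27396398 -2.52508849  4.36361107] [-0.40813393  2.06767507 -0.26280266] [ 3.7  0.1 86.6]
expected (array([-0.03,  0.06, -0.02]), array([-0.05, -0.01,  0.03])) back -22,89 (array([-0.03,  0.06, -0.02]), array([ 0.54, -0.01, -0.67])) (array([-0.03,  0.06, -0.02]), array([ 1.62, -0.01, -1.62]))
```

Contact came at tip x of about +3 mm at 8 N, which is where a switched toggle's end stop would be. Nothing was felt at the off position. Draw straight back out.

Request:
send_rows:
  moves:
    - [[0,0,0],[0.1,0,-0.1],0]
    - [[0,0,0],[0.25,0,-0.25],0]
    - [[0,0,0],[0.4,0,-0.4],0]
    - [[0,0,0],[0.55,0,-0.55],0]
    - [[0,0,0],[0.7,0,-0.7],0]
    - [[0,0,0],[0.9,0,-0.9],0]
    - [[0,0,0],[1.1,0,-1.1],0]
    - [[0,0,0],[1.3,0,-1.3],0]
    - [[0,0,0],[1.5,0,-1.5],0]
    - [[0,0,0],[1.7,0,-1.7],0]

```text
clock: 10.57
position: [0.4629, 0.1356, 0.085]
tcp_rot: [[-0.701, -0.049, 0.711], [-0.035, 0.999, 0.034], [-0.712, -0.001, -0.702]]
force: [0.1, 0.4, -0.3]
finger_gap: 0.002
```

```bash
python3 - <<'E'
from h import *
s=ctrl.state(); print(s['clock'],s['force'],s['ft_torque'],corner(),s['joint_positions'])
for n in('scene','top'):
    c=ctrl.read_camera(n); cv2.imwrite(f'pics/{n}8.png',c['color'][:,:,::-1])
    if n=='scene': a=cv2.resize(c['color'][240:340,220:320],None,fx=4,fy=4,interpolation=2)
    if n=='top': b=cv2.resize(c['color'][190:290,180:280],None,fx=4,fy=4,interpolation=2)
cv2.imwrite('pics/c8.png',np.hstack([a,b])[:,:,::-1])
E
```

```text
10.5667 [ 0.10574434  0.37435628 -0.28425707] [-0.08819529  1.54977408 -0.00193723] [-69.3   0.4  86.2] [-0.11932615  0.25036693 -0.99958772 -2.88121852 -0.47815324  1.45796947]
```

View pics/c8.png

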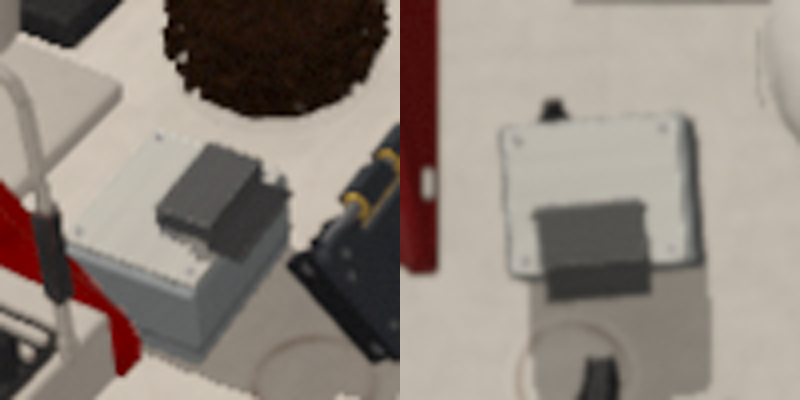

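Guard looks shut. Now a numeric comparison with the first pictures, for the guard and the other things.

```bash
python3 - <<'E'
from h import *
for n in('top','scene'):
    a=cv2.imread(f'pics/{n}0.png').astype(int); b=cv2.imread(f'pics/{n}8.png').astype(int); d=np.abs(a-b).max(2)
    regs={'guard':(190,205,262,268),'lamp':(375,200,435,250),'cup':(440,230,490,280),'shaker':(290,275,325,308),'tamper':(140,295,176,322)} if n=='top' else {'guard':(228,265,300,325),'lamp':(315,180,368,225),'cup':(365,170,408,205),'shaker':(333,243,366,292),'tamper':(268,360,302,408)}
    for k,(u0,v0,u1,v1) in regs.items():
        r=d[v0:v1,u0:u1]; print(n,k,'max',r.max(),'n>25',(r>25).sum(),'of',r.size)
E
```

```text
top guard max 5 n>25 0 of 4536
top lamp max 3 n>25 0 of 3000
top cup max 3 n>25 0 of 2500
top shaker max 3 n>25 0 of 1155
top tamper max 4 n>25 0 of 972
scene guard max 165 n>25 87 of 4320
scene lamp max 9 n>25 0 of 2385
scene cup max 95 n>25 73 of 1505
scene shaker max 181 n>25 1232 of 1617
scene tamper max 9 n>25 0 of 1632
```

View pics/scene8.png

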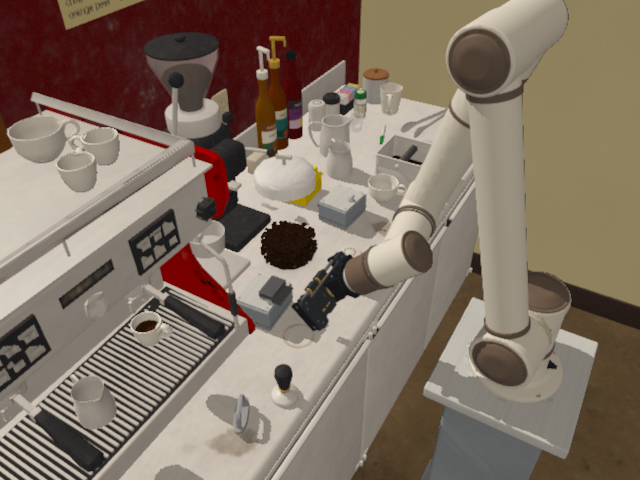

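The top view matches the start everywhere. The scene-view differences are where the arm covers the view. I'm handing in.

```bash
python3 - <<'E'
from station import ctrl
print(ctrl.close_job()); s=ctrl.state(); print(s['clock'],s['force'])
E
```

```text
the job is handed in; nothing more can be done
None
the job is handed in; nothing more can be done
```

I lifted the guard on the grey grinder box with the closed fingertips under its tongue and held it back. I pushed the toggle over to its far side, drew the fingers straight out, and the guard dropped shut. The job was handed in at about 10.7 s on the robot's clock.

**Toggle:** I could not see it under the hood, so that it is on rests on touch alone. The fingertip swept through the off position and met a firm stop of about 9 N at x ≈ +3 mm. A switched toggle should stop the finger at about +2.5 mm. The force and moment readings could not fully rule out that the stop was something else under the hood.

**Guard and other things:** In the last top view, the guard, the lamp box with its bare toggle, the cup, the shaker and the tamper all match the first picture to within pixel noise. In the scene view the lamp box and tamper also match. The shaker, cup and guard regions differ there, which I put down to the arm covering part of the view. The robot was touching nothing at the end, with a force reading under 0.5 N.

**Disagreement on the way:** The first approach, tilted 40°, came close to a wrist singularity and a joint limit. I swung the wrist round to its other configuration and worked at 45° instead.

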